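# Sweep the rock pieces into the sample bay and hold its hood shut

### The job

With the scraper, sweep both loose rock pieces along the bench until they are fully inside the three-walled sample bay (do not touch or carry the pieces with the gripper), then stand the scraper upright on the bench outside the bay. Next flip the upright safety catch all the way over to the left, and only then pull the lever it guards all the way towards the robot, which shuts the hood. Finish while still holding the lever fully pulled, hood shut (it springs back if let go), and leave the mug, calculator and tape roll where they are.

Things in the scene. Friction and masses are not known exactly. Their poses are not given: they have to be found in the camera images.
- bay: Grey fixed bay. Origin: on the bench, middle of its open mouth; x points into the bay (away from the robot at yaw 0), y left, z up. No floor of its own (the bench is its floor). Side walls' inner faces at y = +-95 mm, rear wall's at x = 120 mm; walls 10 mm thick, 56 mm high. In its frame, left of it: housing x 60 to 135, y 104 to 215, 90 high; cheek x -10 to 65, y 164 to 177, 125 high.
- hood (a joint): Angle of the clear hood with aluminium frame, rad: 0 standing open at the bay's rear, leaning back, up to x = 160, z = 185 mm; 1.82 shut, lying flat over the walls at z = 62 mm. Hinged along the rear wall. Geared to the lever: 1.82 times its angle.
- catch_foot (a point): Top of the low foot under lever and catch, fixed to the bay, at (-45, 190, 12) mm in the bay's frame: the foot spans x -105 to 60, y 165 to 215 mm, with two bearing blocks 26 mm wide, up to z = 55 mm, at x = -65 and -25.
- rock_2: Loose reddish brown rock piece, 50 x 48 x 37 mm, about 0.14 kg. Origin at the centre of its underside. Lies in front of the mouth.
- rock_3: Loose dark green-grey rock piece, 42 x 56 x 40 mm, about 0.13 kg. Origin at the centre of its underside. Lies in front of the mouth.
- scraper: Scraper standing at the right, 0.15 kg. Origin on the bench under its middle, z up. Aluminium blade 86 mm (y), 6 thick, 45 high, centred on the origin; at each end a wing 30 mm high reaches forward to x = +45 mm (inner width 76) and a low rib back to x = -31. Sweeps towards its +x. Upright wooden handle 20 (x) by 24 mm (y), z = 53 to 118 mm.
- catch (a joint): Angle of the safety catch, rad: 0 upright and locking the lever (starts 0 to 0.12), 1.45 lying flipped fully over to the bay's left (+y). Hinge line parallel to the bay's x axis at y = 190, z = 45 mm in the bay's frame. It stays where it is put (light friction, about 1 N at the tab). While it stands up it blocks the lever.
- catch_tab (a point): Centre of the black round tab (24 mm across) on the catch's front arm, 85 mm from the hinge line; at joint 0 it is at (-85, 190, 130) mm in the bay's frame. The arm below the tab is 14 mm along x, 12 mm thick along y; the tab reaches 12 mm beyond this point. A second arm of the catch, 10 x 14 mm and 110 mm long, stands at x = 8 mm, in front of the lever.
- lever (a joint): Lever angle, rad: 0 at rest, leaning 0.1 rad away from the robot; 1.0 at its stop, fully pulled (leaning 0.9 rad to the bay's -x), hood shut. Pivot line parallel to the bay's y axis at x = 20, z = 100 mm in the bay's frame. A return spring pulls it back: about 2 to 3 N at the grip at rest, 6 to 8 N fully pulled.
- lever_grip (a point): Middle of the lever's grip: a black rubber round bar 16 mm thick, 83 mm long, lying along the bay's y axis. This point is 130 mm from the pivot line and 50 mm to the left (+y) of the lever's steel shaft (12 mm thick); at rest at (33, 240, 229) mm in the bay's frame, fully pulled at (-82, 240, 181) mm.
- mug_1: Bystander: striped mug, 80 x 114 x 89 mm, origin at the centre of its underside.
- calculator: Bystander: calculator, 130 x 76 x 15 mm, origin at the centre of its underside.
- tape_1: Bystander: roll of tape, 96 mm across, 48 mm high, origin at the centre of its underside.
Not all that is in view belongs to the job. What is shaped like the rock_3 but orange is not meant.

How it is judged:
By the outcome, as a careful person would: the job done as asked, in the order asked, and still so for the second after the job is handed in, while the arm keeps its last pose, push and grip.
It also fails if it takes over 72 s, if anything falls off the work surface, if the arm or the gripper's body presses on something with over 40 N, if the wrist force passes 120 N, or if a joint passes its speed limit or range.

### The arm

A 6-joint arm with a two-finger parallel gripper is mounted at the origin on a cart in front of the work surface, level with it; the furniture and walls round the work are solid. World frame = base frame: x ahead of the robot, y to its left, z up, the work surface at z = 0. Lengths are in m, angles in rad, forces in N, time in s.
With the tool pointing down it reaches from about 0.35 to 1 m from the base axis. Payload 7.1 kg.
Tool frame: the origin (TCP) lies between the finger pads; the fingertips stand 22 mm ahead of it and the grasp point (between the pads) lies 3 mm ahead of it; z points along the fingers, y is the line along which they close (so a half turn about z gives the same grasp; the last joint's range is limited). The gripper opens to 85 mm and grips with 20 to 120 N. Pads are 22 mm wide; open, the fingers measure 114 mm over their backs; the gripper's body (76 mm by 85 mm) begins 54 mm behind the grasp point. The pads swing forward as they close: fully open they stand 13 mm farther back than shut.
Start: joints at [-1.316, 0.423, 1.63, -0, 1.089, -0.019], TCP at [0.169, -0.602, 0.253] pointing down, gripper open.
Joint ranges: [-3, 3], [-0.9, 2.11], [0.09, 2.58], [-1.31, 4.45], [0.11, 2.69], [-2.54, 2.54]. Speed limits (rad/s): [2.39, 2.39, 3.01, 3.14, 3.14, 3.14].

### API

Orientations are given as a rotation vector (axis times angle).
In Python, from rig import manip gives the robot as it stands. The module is installed in compiled form; this text tells all that it offers. Calls block until the motion is done:
- manip.move_to(position, orientation): joint-space move of the TCP to a pose.
- manip.servo_line(position, orientation=None, rate=0.15): straight line of the TCP; orientation=None keeps the orientation; rate is the mean speed in m/s.
- manip.set_joints(angles): joint-space move.
- manip.command_gripper(opening, f_grip=None): finger opening in m; f_grip is the grip in N (None keeps the last); returns when the fingers have stopped.
- manip.hold(seconds).
- manip.solve_ik(position, orientation): joint angles nearest the present ones, or None.
- manip.camera(name): name is "scene" or "side" or "wrist"; returns a dict with "image" (400x640x3 uint8, red, green, blue), "fx", "fy", "cx", "cy" (pixels), "cam_to_world" (4x4, takes a point from camera to world coordinates); the wrist camera has in their place "mount" (4x4, takes a point from camera to tool coordinates, whose origin is the TCP and whose axes are the flange's). Camera axes: x right, y down, z forward; pixel columns grow to the right and rows downward; lengths in m; the calibration is good to about 2 mm. A picture is of the moment at which its call begins: read the wrist's pose just before it. There is no depth.
A pose or a line that the arm cannot do raises manip.IKError and nothing moves.
- manip.sign_off(): hands the job in; it is judged then, once.
Readings, each from a call of its own:
- manip.get_time(): time.
- manip.get_joint_positions(): joint angles.
- manip.get_joint_vel(): joint speeds.
- manip.get_tau(): joint torques, N m.
- manip.get_position(): TCP position.
- manip.get_ee_rot(): TCP orientation.
- manip.get_contact_force(): force on the tool from outside, world axes, zero at the start.
- manip.get_torque(): the same for the moment, N m.
- manip.get_width(): finger opening in m.
- manip.get_grip_force(): force on a finger pad.
Only numpy, scipy, OpenCV 4.12 (cv2) and the standard library are available. Lean on these libraries where they do the work, as an engineer would, in place of code of your own. Each camera call takes 0.05 s, during which the arm holds its last target. There are 200 camera calls.

## Working session

There is one attempt and no reset: what is moved stays moved. The work goes in short steps, each a Python script; the robot and the scene stay as the last script left them, time stands still between calls to the robot, and variables do not carry over. Pictures are saved under pics/ and viewed, at most 12 in all, crops included, and the job is handed in when it is done.

```bash
mkdir -p pics; cat > h.py <<'E'
import numpy as np, cv2
from rig import manip
from scipy.spatial.transform import Rotation as R
def snap(n,f):
    c=manip.camera(n); cv2.imwrite('pics/'+f,c['image'][:,:,::-1]); np.savez('pics/'+f+'.npz',**{k:v for k,v in c.items()}); return c
def ray(c,u,v,T=None):
    T=c['cam_to_world'] if T is None else T
    d=T[:3,:3]@np.array([(u-c['cx'])/c['fx'],(v-c['cy'])/c['fy'],1]); return T[:3,3],d
def onz(c,u,v,z,T=None):
    o,d=ray(c,u,v,T); return o+d*(z-o[2])/d[2]
def proj(c,p):
    T=np.linalg.inv(c['cam_to_world']); q=T[:3,:3]@np.array(p)+T[:3,3]
    return np.array([c['fx']*q[0]/q[2]+c['cx'],c['fy']*q[1]/q[2]+c['cy']])
def tri(c1,a,c2,b):
    o1,d1=ray(c1,*a);o2,d2=ray(c2,*b); s=np.linalg.lstsq(np.c_[d1,-d2],o2-o1,rcond=None)[0]
    p,q=o1+s[0]*d1,o2+s[1]*d2; return (p+q)/2,np.linalg.norm(p-q)
E
python3 - <<'E'
from h import *
for n in('scene','side'):
    c=snap(n,n+'0.png'); print(n,c['fx'],c['cam_to_world'].round(3).tolist())
print(manip.get_time(),manip.get_ee_rot())
E
```

```text
scene 429.091453013873 [[-0.896, -0.157, 0.415, -0.093], [-0.444, 0.348, -0.826, 1.248], [-0.015, -0.924, -0.382, 0.711], [0.0, 0.0, 0.0, 1.0]]
side 391.5694201200889 [[0.999, 0.022, -0.032, 0.581], [0.039, -0.528, 0.848, -0.979], [0.002, -0.849, -0.528, 0.772], [0.0, 0.0, 0.0, 1.0]]
0.1 [-3.11071543e+00 -4.28512949e-01  2.84992028e-04]
```

View pics/scene0.png

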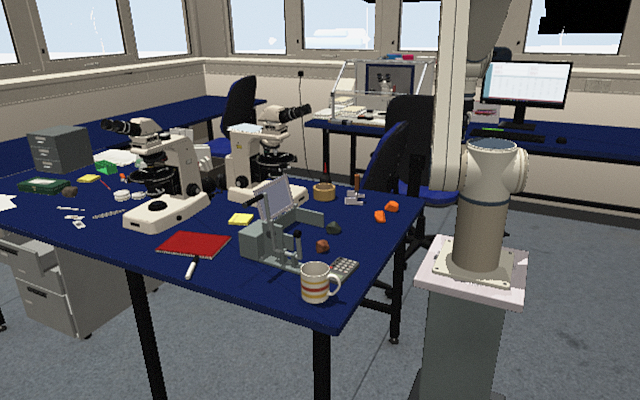

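View pics/side0.png

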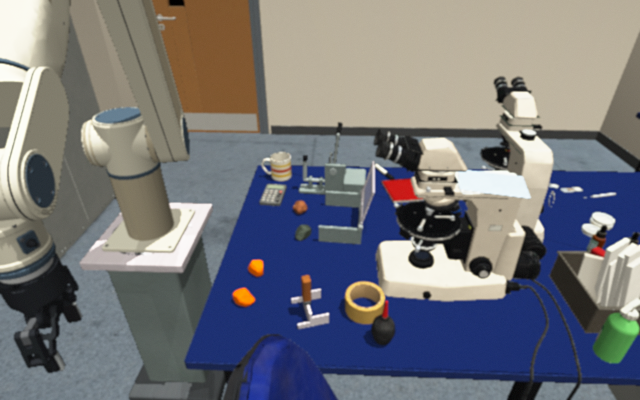

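The side view shows the scraper at about (308,300), the brown rock at (300,207), the dark rock at (303,232) and the bay's right wall around (340,235). I'll take coarse positions from this and then look from above with the wrist camera.

```bash
python3 - <<'E'
from h import *
c=np.load('pics/side0.png.npz')
for n,u,v,z in [('scr handle top',306,279,.118),('scr base',309,309,0.02),('brown',300,209,.015),('dark',303,234,.015),('baywallR front bottom',319,241,0),('R rear bottom',361,243,0),('tape',365,300,.03),('mug',280,170,.04),('calc',272,195,.01),('lever grip',339,127,.22),('tab',306,160,.13),('orange1',243,297,.02),('orange2',257,268,.02)]:
    print(n,onz(c,u,v,z).round(3))
w=manip.camera('wrist'); print(w['mount'].round(3).tolist(),w['fx'],w['cx'],w['cy'])
for p in ([.62,-.05,.45],[.55,0.02,.5]):
  for yaw in (0,1.57,-1.57,3.14):
    r=(R.from_euler('z',yaw)*R.from_euler('x',np.pi)).as_rotvec(); print(p,yaw,manip.solve_ik(p,r))
E
```

```text
scr handle top [ 0.522 -0.318  0.118]
scr base [ 0.528 -0.321  0.02 ]
brown [0.468 0.115 0.015]
dark [ 0.489 -0.021  0.015]
baywallR front bottom [ 0.54  -0.034  0.   ]
R rear bottom [ 0.669 -0.039  0.   ]
tape [ 0.665 -0.295  0.03 ]
mug [0.372 0.34  0.04 ]
calc [0.359 0.207 0.01 ]
lever grip [0.595 0.345 0.22 ]
tab [0.481 0.255 0.13 ]
orange1 [ 0.358 -0.289  0.02 ]
orange2 [ 0.375 -0.183  0.02 ]
[[-0.0, -0.961, -0.275, 0.069], [1.0, -0.0, 0.001, 0.001], [-0.001, -0.275, 0.961, -0.122], [0.0, 0.0, 0.0, 1.0]] 338.93202159297175 314.20569937371295 194.89524460452435
[0.62, -0.05, 0.45] 0 [-9.96036157e-02  2.65049525e-01  1.40851614e+00 -4.44089210e-16
  1.46802698e+00  1.47119271e+00]
[0.62, -0.05, 0.45] 1.57 [-9.96036157e-02  2.65049525e-01  1.40851614e+00 -4.44089210e-16
  1.46802698e+00 -9.88072889e-02]
[0.62, -0.05, 0.45] -1.57 None
[0.62, -0.05, 0.45] 3.14 [-0.09960362  0.26504953  1.40851614  0.          1.46802698 -1.66880729]
[0.55, 0.02, 0.5] 0 [ 1.47238631e-02  1.20965054e-01  1.48060935e+00 -4.44089210e-16
  1.54001825e+00  1.58552019e+00]
[0.55, 0.02, 0.5] 1.57 [ 1.47238631e-02  1.20965054e-01  1.48060935e+00 -4.44089210e-16
  1.54001825e+00  1.55201899e-02]
[0.55, 0.02, 0.5] -1.57 None
[0.55, 0.02, 0.5] 3.14 [ 0.01472386  0.12096505  1.48060935  0.          1.54001825 -1.55447981]
```

```bash
cat >> h.py <<'E'
def rv(yaw): return (R.from_euler('z',yaw)*R.from_euler('x',np.pi)).as_rotvec()
def wsnap(f):
    T=np.eye(4);T[:3,:3]=R.from_rotvec(manip.get_ee_rot()).as_matrix();T[:3,3]=manip.get_position()
    c=manip.camera('wrist');c['cam_to_world']=T@c['mount'];cv2.imwrite('pics/'+f,c['image'][:,:,::-1]);np.savez('pics/'+f+'.npz',**c);return c
E
python3 - <<'E'
from h import *
manip.move_to([.5,.1,.5],rv(0)); wsnap('w1.png'); print(manip.get_time())
manip.move_to([.47,-.25,.36],rv(0)); wsnap('w2.png'); print(manip.get_time())
E
```

```text
3.0667
4.525
```

View pics/w1.png

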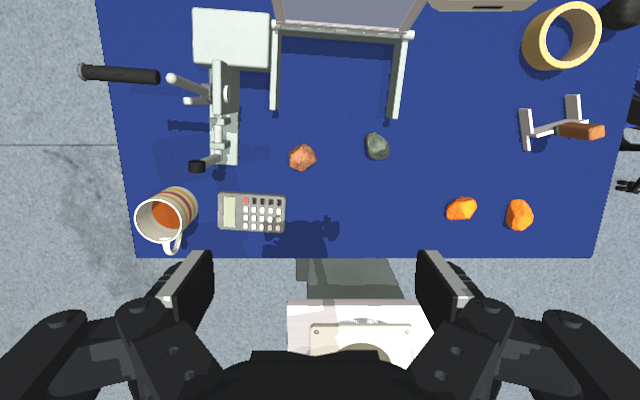

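View pics/w2.png

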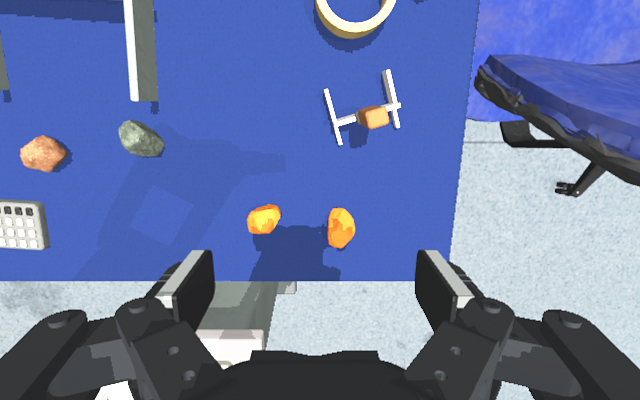

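In w1 the bay mouth runs from about (272,110) to (395,118). The brown rock is at (302,157), the dark rock at (376,146), the catch tab at (197,166) and the lever grip at (120,74). In w2 the scraper spans (325..400, 70..145), with its handle top at (373,118). I'll enlarge both to get exact corners.

```bash
python3 - <<'E'
import cv2,numpy as np
a=cv2.resize(cv2.imread('pics/w1.png')[0:185,160:430],None,fx=2.9,fy=2.9,interpolation=cv2.INTER_CUBIC)
cv2.imwrite('pics/c1.png',a)
b=cv2.resize(cv2.imread('pics/w2.png')[60:155,310:420],None,fx=6,fy=6,interpolation=cv2.INTER_CUBIC)
cv2.imwrite('pics/c2.png',b)
E
```

```text
(no output)
```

View pics/c1.png

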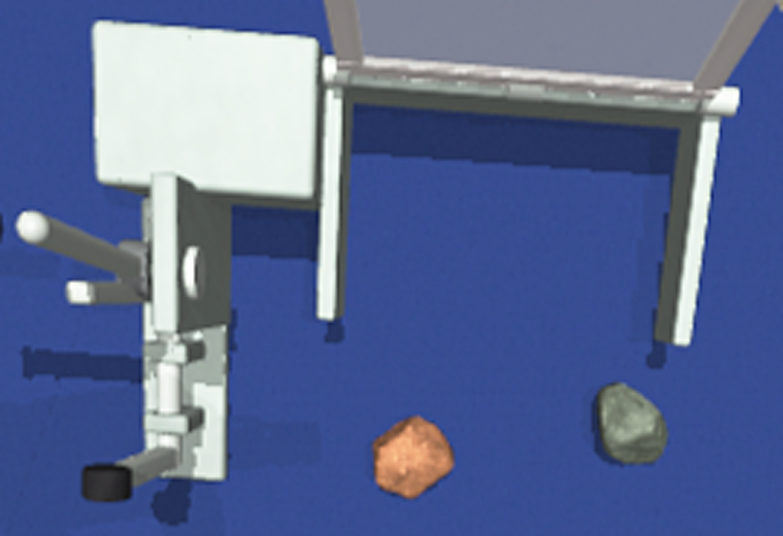

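View pics/c2.png

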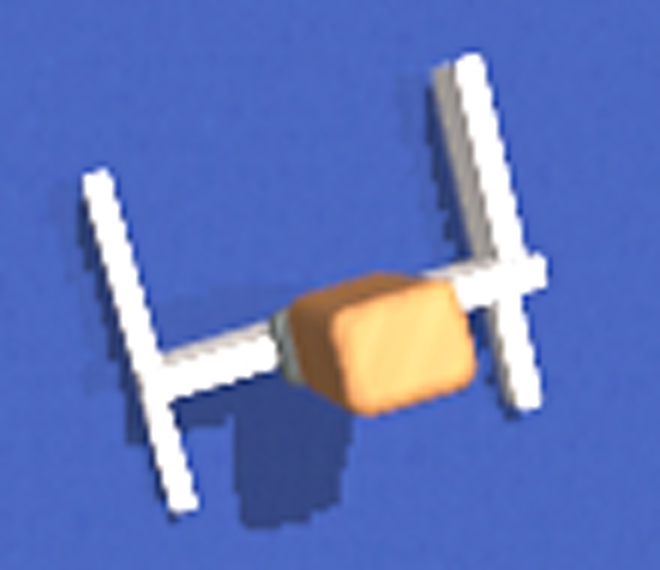

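```bash
cat > meas.py <<'E'
from h import *
w1=dict(np.load('pics/w1.png.npz'));w2=dict(np.load('pics/w2.png.npz'))
g=lambda u,v,z:onz(w1,(u+.5)/2.9-.5+160,(v+.5)/2.9-.5,z)
k=lambda u,v,z:onz(w2,(u+.5)/6-.5+310,(v+.5)/6-.5+60,z)
L,Rr=g(327.5,319,.056),g(682,344,.056)
d=(L-Rr)[:2];yb=np.arctan2(d[1],d[0])-np.pi/2
ob=(L+Rr)[:2]/2
if __name__=='__main__':
    print('bay',ob,yb,np.linalg.norm(d),'(200)')
    B=np.array([[np.cos(yb),-np.sin(yb)],[np.sin(yb),np.cos(yb)]])
    tb=lambda p:(B.T@(np.array(p)[:2]-ob))*1000
    for n,c in (('brown',(413,457)),('dark',(632,424))):
        p=g(*c,.02); print(n,p.round(4),'bay',tb(p).round(1))
    print('house L front',tb(g(98,182,.09)),tb(g(318,196,.09)),'tab',tb(g(106,482,.127)),'cheek front',tb(g(167,330,.125)))
    print('grip ends',tb(onz(w1,80,71,.229)),tb(onz(w1,160,76,.229)))
    h=k(402,345,.118);wl=k(97,172,.03);wr=k(470,58,.03);rl=k(183,512,.01);rr=k(528,408,.01)
    m=(wl+wr)/2;dd=(wl-wr)[:2];print('scr handle',h,'wing mid',m,'w',np.linalg.norm(dd),'yaw',np.arctan2(dd[1],dd[0])-np.pi/2,'rib yaw',np.arctan2(*(rl-rr)[1::-1])-np.pi/2,'dir',np.arctan2(*(m-h)[1::-1]),np.linalg.norm((m-h)[:2]))
    for c,n in ((wl-rl,'L'),(wr-rr,'R')): print(n,np.arctan2(c[1],c[0]),np.linalg.norm(c[:2]))
E
python3 meas.py
```

```text
bay [0.54422662 0.06530685] -0.06942325530434923 0.19935526231730716 (200)
brown [0.4673 0.1191 0.02  ] bay [-80.5  48.3]
dark [ 0.4875 -0.015   0.02  ] bay [-51.  -84.1]
house L front [ 60.68479108 213.90324935] [ 61.66030267 102.66270673] tab [-85.65814972 201.52922827] cheek front [ -7.84995173 170.23457497]
grip ends [ 33.56047206 290.58024112] [ 34.34913771 203.87643559]
scr handle [ 0.52086091 -0.31680667  0.118     ] wing mid [ 0.56354291 -0.30500382  0.03      ] w 0.08114080025973891 yaw 0.2850299898030979 rib yaw 0.2943371854558463 dir 0.26978804717047217 0.04428386138308017
L 0.27844989328179776 0.07767912913391635
R 0.2887301675105578 0.07691535265268452
```

```bash
cat >> h.py <<'E'
OB=np.array([.5442,.0653]);YB=-.0694
BM=R.from_euler('z',YB)
def b2w(x,y,z): # mm in bay frame -> world m
    p=BM.apply([x/1000,y/1000,z/1000]); p[:2]+=OB; return p
ZS=.091
def S(x,y,a,dz=0): # scraper pose in the bay frame -> TCP pose
    p=b2w(x,y,0); p[2]=ZS+dz; return p,rv(a+YB+np.pi)
def st(m=''): print(m,round(manip.get_time(),2),manip.get_position().round(4),'F',manip.get_contact_force().round(1),'w',round(manip.get_width(),4))
E
python3 - <<'E'
from h import *
w1=np.load('pics/w1.png.npz')
print('calc R corners',onz(w1,286,194,.015),onz(w1,284,232,.015))
P=[.5209,-.3168,ZS];r=rv(.285+np.pi)
for a in [S(-138,16,.5),S(-51-56,-84-48,.7),S(45,40,0),S(-42,-50,.7,.08)]: print(manip.solve_ik(*a))
print(manip.solve_ik(P,r))
manip.move_to([P[0],P[1],.2],r);manip.servo_line(P,rate=.15)
manip.command_gripper(0.0,60);st('grip')
manip.servo_line([P[0],P[1],ZS+.08],rate=.2);st('lift')
snap('side','s1.png')
im=cv2.imread('pics/s1.png')[150:350,200:400];cv2.imwrite('pics/s1c.png',cv2.resize(im,None,fx=3,fy=3))
E
```

```text
calc R corners [0.39756374 0.14995337 0.015     ] [0.32165431 0.15560503 0.015     ]
[ 1.90741772e-01  4.26477659e-01  2.17137917e+00 -4.44089210e-16
  5.43735828e-01 -1.81065456e+00]
[-0.16433279  0.44009791  2.1406683   0.          0.56082645 -2.36572912]
[ 1.50981990e-01  6.08584312e-01  1.77133923e+00 -4.44089210e-16
  7.61669114e-01 -1.35041434e+00]
[ 0.01289302  0.36190881  1.96484262  0.          0.81484123 -2.18850331]
[-5.65931113e-01  6.18383900e-01  1.75022752e+00 -4.44089210e-16
  7.72981230e-01 -2.42172744e+00]
grip 8.9 [ 0.521  -0.3168  0.0913] F [-1.1  0.9  3.9] w 0.0233
lift 9.45 [ 0.5204 -0.3165  0.1704] F [-0.3  0.8 -2.4] w 0.0236
```

View pics/s1c.png

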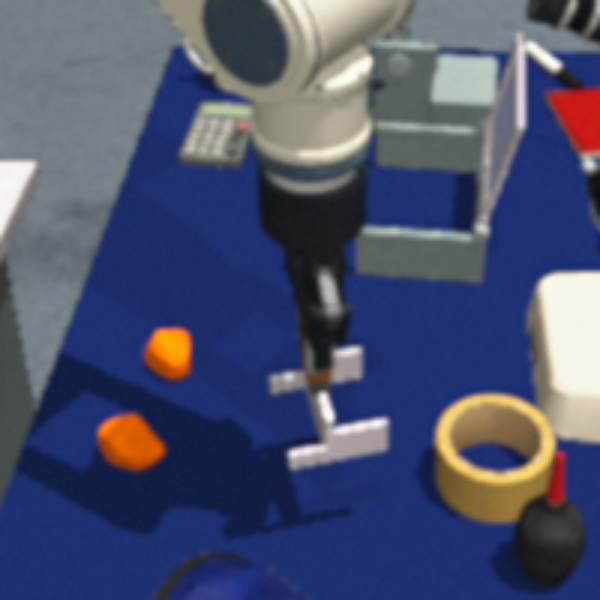

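The scraper is held level, with its blade at about (330,420) in the crop. Next I sweep the brown rock.

```bash
python3 - <<'E'
from h import *
def go(pts,rate):
    for q in pts: p,r=S(*q); manip.servo_line(p,r,rate=rate)
c,s=np.cos(.5),np.sin(.5)
b=(-80.5,48.3)
manip.move_to(*S(b[0]-66*c,b[1]-66*s,.5,.08))
go([(b[0]-66*c,b[1]-66*s,.5,.001)],.15);st('down')
go([(b[0]-32*c,b[1]-32*s,.5,.001)],.1);st('contact')
go([(-62,40,.25,.001),(0,40,0,.001),(45,40,0,.001)],.12);st('in')
go([(-62,40,0,.001)],.25);go([(-62,40,0,.08)],.25);st('up')
c=snap('side','s2.png')
manip.move_to(*S(-108,-132,.7,.09));st('pre dark')
wsnap('w3.png')
im=cv2.imread('pics/s2.png')[150:270,240:400];im2=cv2.imread('pics/w3.png')
cv2.imwrite('pics/s2c.png',np.vstack([cv2.resize(im,(560,300))[:, :],cv2.resize(im2,(560,300))]))
E
```

```text
down 11.74 [0.4077 0.0911 0.0917] F [ 0.9 -0.1 -1.4] w 0.0232
contact 12.23 [0.4379 0.1056 0.0919] F [-0.6 -0.4 -2.5] w 0.0233
in 13.97 [0.5909 0.102  0.0917] F [ 0.2  0.1 -0.9] w 0.0233
up 15.01 [0.4861 0.1095 0.1717] F [-0.  -0.2 -2. ] w 0.0231
pre dark 16.05 [ 0.4272 -0.0587  0.1804] F [-0.3  0.5 -0.8] w 0.0234
```

View pics/s2c.png

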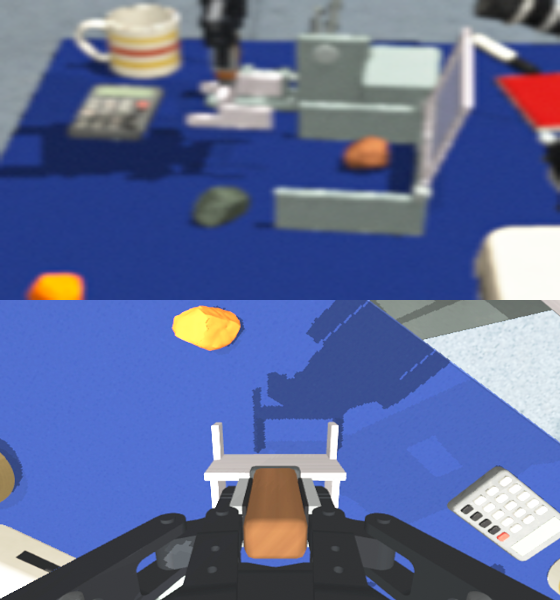

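The brown rock is deep inside the bay, at about (367,153) in the crop. The dark rock at (220,206) has not moved, so I sweep it next.

```bash
python3 - <<'E'
from h import *
def go(pts,rate):
    for q in pts: p,r=S(*q); manip.servo_line(p,r,rate=rate)
go([(-108,-132,.7,.001)],.15)
go([(-76,-105,.7,.001)],.1);st('contact')
go([(-42,-50,.7,.001),(-7,-47,.35,.001),(35,-46,0,.001)],.1);st('in')
go([(-62,-46,0,.001)],.25);st('back')
go([(-62,-46,0,.08)],.25)
manip.move_to(*S(-60,-200,0,.08))
wsnap('w4.png');c=snap('side','s3.png')
im=cv2.imread('pics/s3.png')[150:310,240:400];cv2.imwrite('pics/s3c.png',cv2.resize(im,(600,600)))
st()
E
```

```text
contact 17.41 [ 0.4611 -0.0337  0.0919] F [-0.  -0.2 -2.4] w 0.023
in 19.27 [0.5747 0.0169 0.0917] F [-0.4  0.1 -1.5] w 0.0233
back 19.82 [0.4783 0.0238 0.0923] F [ 0.3 -0.2 -1.6] w 0.0232
 21.05 [ 0.4701 -0.1293  0.1701] F [-1.   0.2 -2.4] w 0.0233
```

View pics/s3c.png

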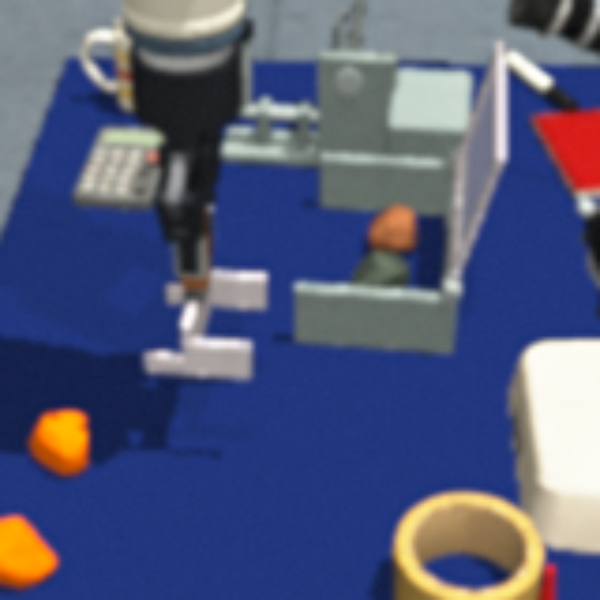

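Both rocks are well inside the bay, brown at (394,228) and dark at (384,268). I set the scraper down here, then flip the catch.

```bash
python3 - <<'E'
from h import *
p,r=S(-60,-200,0,.0005);manip.servo_line(p,r,rate=.12);manip.hold(.2)
manip.command_gripper(.06);manip.servo_line(p+[0,0,.1],rate=.25);st('released')
manip.command_gripper(0.0,40)
r=rv(np.pi/2+YB)
def tip(th,gap=0):
    yt,zt=190+85*np.sin(th),45+85*np.cos(th)
    zb=zt-10*np.cos(th)+(12-gap)*np.sin(th); ym=yt-(12+gap)*np.cos(th)+11*np.sin(th)
    return b2w(-85,ym-11,zb+22)
q=tip(.13,15);manip.move_to([q[0],q[1],.26],r);manip.servo_line(q,r,rate=.2);st('pre')
for th in np.r_[.13:1.46:.11,1.46]:
    manip.servo_line(tip(th),r,rate=.15)
    if th>1: st(th)
E
```

```text
released 23.05 [ 0.4706 -0.1301  0.1921] F [ 0.1  0.2 -0.8] w 0.0598
pre 26.38 [0.4714 0.2355 0.1415] F [-0.3  0.5  0.6] w 0.0001
1.0099999999999998 28.62 [0.4769 0.3248 0.1166] F [-0.  -0.3  0.2] w -0.0
1.1199999999999999 28.88 [0.4773 0.331  0.11  ] F [-0.3 -0.2 -0.5] w 0.0003
1.23 29.12 [0.4776 0.3361 0.1028] F [-0.1 -0.6  0. ] w 0.0
1.3399999999999999 29.38 [0.4778 0.3403 0.0953] F [-0.1 -0.3 -0.3] w -0.0002
1.4499999999999997 29.62 [0.4791 0.3437 0.0886] F [ 0.3 -2.5  8.8] w 0.0002
1.46 29.88 [0.4791 0.3438 0.0883] F [-0.6 -4.4 13.9] w -0.0001
```

```bash
python3 - <<'E'
from h import *
r=rv(np.pi/2+YB)
p=manip.get_position();manip.servo_line(p+[0,0,.12],rate=.25)
manip.servo_line(b2w(-85,200,330),r,rate=.3)
a=wsnap('w5.png')['image'][:,:,::-1];b=snap('scene','s5.png')['image'][:,:,::-1]
cv2.imwrite('pics/m5.png',np.hstack([cv2.resize(a[:,100:540],(440,400)),cv2.resize(b[170:290,220:350],(360,400))[:, :]]))
for n,q,e in [('grip',b2w(33,240,229),0),('end',b2w(-82,240,181),0),('end tilt',b2w(-82,240,181),.5)]:
    print(n,q,manip.solve_ik(q,(BM*R.from_euler('y',-e)*BM.inv()*R.from_rotvec(r)).as_rotvec()))
st()
E
```

```text
grip [0.59376319 0.30243391 0.229     ] [ 4.53240975e-01  5.09166101e-01  1.55031296e+00 -4.44089210e-16
  1.08211359e+00  5.22640975e-01]
end [0.47904002 0.3104085  0.181     ] [ 5.54105291e-01  4.38575891e-01  1.80325862e+00 -4.44089210e-16
  8.99758145e-01  6.23505291e-01]
end tilt [0.47904002 0.3104085  0.181     ] [ 0.72118011  0.36895433  2.03792379 -0.78936064  0.50066066  1.44947488]
 31.23 [0.4724 0.2706 0.3276] F [-0.2 -0.7  0.8] w 0.0001
```

View pics/m5.png

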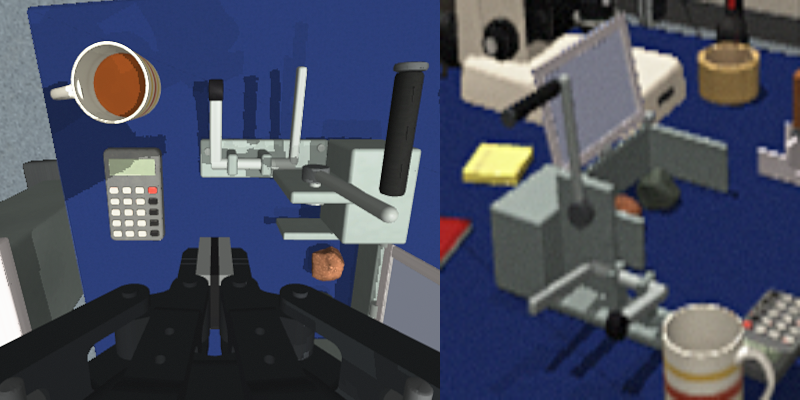

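The catch lies flat to the left, with its tab at (216,92). Next I grip the lever and pull it.

```bash
python3 - <<'E'
from h import *
r=rv(np.pi/2+YB)
def pose(phi): l=phi-.1; return b2w(20-130*np.sin(l),240,100+130*np.cos(l)+3)
p=pose(0)
manip.command_gripper(.06);manip.move_to(p+[0,0,.09],r);manip.servo_line(p,rate=.15);st('at')
manip.command_gripper(0.0,60);st('grip')
for phi in np.r_[.1:1.0:.1,.96,1.0,1.01]:
    manip.servo_line(pose(phi),r,rate=.1); st(round(phi,2))
manip.hold(.3);st('end')
a=wsnap('w6.png')['image'][:,:,::-1];b=snap('scene','s6.png')['image'][:,:,::-1]
c=snap('side','s6b.png')['image'][:,:,::-1]
cv2.imwrite('pics/m6.png',np.hstack([cv2.resize(c[120:340,220:400],(400,490)),cv2.resize(b[160:320,220:350],(398,490))]))
E
```

```text
at 33.15 [0.5941 0.3027 0.2335] F [0.8 1.1 0.9] w 0.0601
grip 33.63 [0.5942 0.3026 0.2333] F [-0.9 -1.1  5.8] w 0.0141
0.1 33.92 [0.5826 0.3035 0.2344] F [ 5.6 -2.1  3.3] w 0.0141
0.2 34.2 [0.5701 0.3044 0.2346] F [ 4.2 -2.5  8.3] w 0.014
0.3 34.48 [0.5568 0.3055 0.2326] F [ 3.  -2.8 10.6] w 0.014
0.4 34.77 [0.5431 0.3063 0.2282] F [ 1.2 -0.9  7.1] w 0.0145
0.5 35.05 [0.5314 0.3072 0.2235] F [3.4 0.4 4.5] w 0.014
0.6 35.33 [0.5203 0.308  0.2177] F [ 6.8 -1.3  3.9] w 0.0144
0.7 35.62 [0.5086 0.3089 0.2105] F [5.7 1.1 1.9] w 0.0141
0.8 35.9 [0.4991 0.3097 0.2029] F [ 7.4 -0.4  1.8] w 0.0141
0.9 36.18 [0.489  0.3104 0.1937] F [6.4 1.6 1. ] w 0.0142
0.96 36.43 [0.4835 0.3108 0.1881] F [5.1 0.8 3.1] w 0.0144
1.0 36.68 [0.4807 0.311  0.1847] F [4.6 0.3 7. ] w 0.0142
1.01 36.93 [0.4801 0.3111 0.1839] F [ 4.9 -1.   8.5] w 0.0139
end 37.23 [0.4802 0.3111 0.184 ] F [ 4.9 -0.3  8.9] w 0.0141
```

View pics/m6.png

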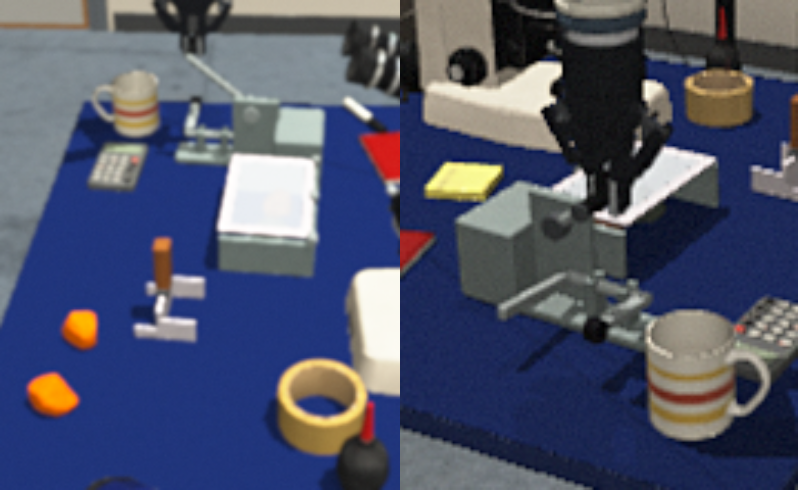

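The hood lies flat over the walls and the scraper is standing upright. I pull a little further to make sure the lever is firmly against its stop.

```bash
python3 - <<'E'
from h import *
r=rv(np.pi/2+YB)
def pose(phi): l=phi-.1; return b2w(20-130*np.sin(l),240,100+130*np.cos(l)+3)
t=np.array([-.62,0,-.78])
for phi in (1.025,1.04,1.055,1.07):
    manip.servo_line(pose(phi),r,rate=.05);manip.hold(.15);st(phi);f=-manip.get_contact_force()@t;print(f)
    if f>22: break
E
```

```text
1.025 37.78 [0.4793 0.3112 0.1825] F [ 6.4 -0.1  7.5] w 0.0143
9.843669048991533
1.04 38.18 [0.4791 0.3113 0.1821] F [ 7.4 -3.5 14.9] w 0.0144
16.230065885685597
1.055 38.58 [0.4788 0.3114 0.1817] F [ 7.2 -6.  23.9] w 0.014
23.143017254834575
```

```bash
python3 - <<'E'
from h import *
manip.hold(.3);st();print(manip.sign_off())
E
```

```text
38.88 [0.4789 0.3114 0.1817] F [ 8.1 -5.6 22.6] w 0.0142
the job is handed in; nothing more can be done
None
```

Job handed in at about 39 s: both rocks are inside the bay, the scraper stands upright outside it, the catch is fully over to the left, and the lever is held against its stop with the hood shut.

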